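# Index the bottle carousel to the filling spout

## Task

Bring the open bottle under the filling spout: with the fingertips press the carousel's indexing plunger in, turn the table by one hole in whichever direction brings the open bottle round, and let the plunger spring back up into that hole so that the table is locked. Only press and push: grasp and lift nothing, leave the bottles standing in their pockets and the things on the bench where they are.

Things in the scene. Friction and masses are not known exactly. Their poses are not given: they have to be found in the camera images.
- carousel: fixed base: a round grey drum 350 mm in diameter, 50 mm high. Origin on the turntable's axis at bench level, z up; +x points to the filling column (post 260 mm high, 205 mm from the axis, cross arm 236 mm up), on the side away from the robot, up to 25 degrees off straight. Its lid has six index holes at 0, 60, 120.. degrees from +x, 150 mm from the axis, joined by a slot 6 mm wide.
- spout_tip (a point): lower end of the filling spout (a tube 10 mm across, pointing down), 95 mm from the axis along the carousel's +x and 185 mm above the bench: 21 mm above the mouth of the open bottle when that stands below it, 19 mm above a cap
- turntable (a joint): angle of the turntable in rad: 0 at the start, growing anticlockwise seen from above. Locked while the plunger's pin is in a hole (0.3 degree of play); unlocked it turns either way without stops and stays where it is left (friction about 0.1 N m, under 1 N at the plunger). At 0 and every 60 degrees a pocket is under the spout and the pin at a hole.
- table_axis (a point): centre of the turntable's top face, 64 mm above the bench; an aluminium disc 252 mm in diameter with six ring pockets (bore 49 mm, 14 mm high) 60 degrees apart, 95 mm from the axis. Five hold bottles, the one next to the plunger is empty. A post on the axis reaches 176 mm above the bench. An index arm with the plunger sticks out, to the carousel's -x at angle 0.
- plunger (a joint): how far the plunger is pressed in (down), in m: 0 up, 0.012 fully in, at its stop; its spring pushes up with 4.5 N at 0, 8 N fully in. Beyond 0.009 its shouldered pin is below the index hole and the table can be turned with it. Let go between holes it stays about 0.0085 in, rubbing under the lid, and springs up by itself within about 3 mm of a hole, locking the table.
- plunger_head (a point): centre of the flat top of the plunger's black mushroom head (32 mm across, 14 mm thick), 150 mm from the axis; 116 mm above the bench when up, 104 mm when fully in. Below it a steel housing 28 mm across, top 90 mm above the bench, on the index arm. It goes round with the turntable; a fingertip pressed on it carries it along by friction.
- open_bottle: the only bottle without a cap: white, 46 mm in diameter, 100 mm tall with an open neck 25 mm across, standing in the pocket one place to the left or to the right of the one under the spout; origin at the centre of its underside
- bottle_1: closed 125 ml sample bottle, white, with a screw cap 35 mm across: 46 mm in diameter, 102 mm tall, standing in a pocket of the turntable; origin at the centre of its underside
- bottle_2: closed 125 ml sample bottle, white, with a screw cap 35 mm across: 46 mm in diameter, 102 mm tall, standing in a pocket of the turntable; origin at the centre of its underside
- bottle_3: closed 125 ml sample bottle, white, with a screw cap 35 mm across: 46 mm in diameter, 102 mm tall, standing in a pocket of the turntable; origin at the centre of its underside
- bottle_4: closed 125 ml sample bottle, white, with a screw cap 35 mm across: 46 mm in diameter, 102 mm tall, standing in a pocket of the turntable; origin at the centre of its underside
- beaker: glass beaker, 68 mm across, 90 mm tall, standing beside the carousel; origin at the centre of its underside
- jar: amber jar, 60 mm across, 75 mm tall, beside the carousel; origin at the centre of its underside
- wrench: steel wrench 160 mm long lying beside the carousel on the robot's side, along its own x; origin at the middle of its underside
- spare_cap: loose bottle cap, 35 mm across, 22 mm tall, beside the carousel on the robot's side; origin at the centre of its underside
Things that resemble listed ones, but are neither listed nor needed, are in the scene too. What is shaped like the bottle_4 but red is not meant.

How it is judged:
By the outcome, as a careful person would: the job done as asked, in the order asked, and still so for the second after the job is handed in, with the robot touching nothing.
It also fails if it takes over 42 s, if anything falls off the work surface, if the arm or the gripper's body presses on something with over 40 N, if the wrist force passes 120 N, or if a joint passes its speed limit or range.

## Robot

A 6-joint arm with a two-finger parallel gripper is mounted at the origin on the work surface. World frame = base frame: x ahead of the robot, y to its left, z up, the work surface at z = 0. Lengths are in mm, angles in degrees, forces in N, time in s.
With the tool pointing down it reaches from about 300 to 850 mm from the base axis. Payload 4.2 kg.
Tool frame: the origin (TCP) lies midway between the tips of the shut fingers; the grasp point (between the pads) lies 19 mm behind it; x points along the fingers, z is the direction in which the jaws open and shut, and the axes are right-handed (so a half turn about x gives the same grasp; the last joint's range is limited). The gripper opens to 91 mm and grips with 3 to 60 N. Pads are 32 mm wide; open, the fingers measure 118 mm over their backs; the gripper's body (76 mm by 178 mm) begins 60 mm behind the grasp point.
Start: joints at [-69.328, 18.312, 89.639, -0, 72.044, -1.146], TCP at [213.711, -533.827, 213.976] pointing down, gripper open.
Joint ranges: [-177.97, 177.97], [-48.28, 115.42], [12.27, 149.76], [-77.06, 257.06], [2.81, 150.46], [-146.56, 146.56]. Speed limits (degrees/s): [147.25, 147.25, 180, 180, 180, 180].

## Interface

Orientations are given as [roll, pitch, yaw] about the fixed x, y, z axes, in that order (R = Rz(yaw) Ry(pitch) Rx(roll)).
In Python, from workcell import env gives the robot as it stands.
- The arm moves only by the tool send_rows, never from a script. Its argument "commands" is a list that holds one entry, the list of rows, each a list of 6 numbers: the shift along the tool's x, y, z normalised to -1 to 1, where 1 is 0.1 m, then the turn, a rotation vector about the tool's x, y, z normalised to -1 to 1, where 1 is 2 pi rad. In form: [[[x, y, z, wx, wy, wz], ...]]. A call has 1 to 20 rows; each row is the pose to reach, as a shift and turn from the pose commanded when the call began, along the tool's axes at that moment, turning the shorter way round; what a row does not reach only later rows make up. A row lasts 1/8 s, in which the tool goes at most 62.5 mm and 10.7 degrees, less where a joint would pass 70% of its speed; a pose out of reach is approached as far as the arm can. A call with a number of a shift or a turn outside -1 to 1 is refused whole. A call with a gripper value outside its range is refused whole. "jaw" is the closure, from -1 (fully open) to 1 (shut), so that 0 is half open, set as the call begins (left out, the last holds). The fingers move at their own pace and stop on an object; "force" is the grip in N (left out, the last holds). Time passes only in rows, so rows that repeat a pose let the fingers close. It gives the time, the measured TCP pose, the force and the opening at its end, in the units of the state.
- env.state(): the state, without advancing time (a new reading comes with each control period).
- env.grab_frame(name): name is "scene" or "side" or "wrist"; returns (picture, depth): 384x512x3 uint8, red, green, blue; 384x512 float32, mm along the optical axis (not along the pixel's ray), 0 where there is no reading.
- env.get_calibration(name): a dict with "mtx" (3x3 intrinsics, pixels), "camera_from_world" (4x4, takes a point from world to camera coordinates). Camera axes: x right, y up, looking along -z (the intrinsics and any distortion apply to the point x, -y, -z); pixel columns grow to the right and rows downward; lengths in mm; the calibration is good to about 2 mm. A picture is of the moment at which its call begins: read the wrist's pose just before it. get_calibration takes no time and is no camera call; for the wrist camera it gives the pose at the moment of the call.
- env.job_done(): hands the job in, once; it reports no verdict.
The state is a dict: "time_s": time; "qpos": joint angles; "qvel": joint speeds; "effort": joint torques, N m; "ee_pos": TCP position; "ee_rot": TCP orientation; "force": force on the tool from outside, world axes, zero at the start; "torque": the same for the moment, N m; "gripper_width": finger opening in mm.
Only numpy, scipy, OpenCV 4.12 (cv2) and the standard library are available. Lean on these libraries where they do the work, as an engineer would, in place of code of your own. Each camera call takes 0.05 s, during which the arm holds its last target.

## Working session

There is one attempt and no reset: what is moved stays moved. The work goes in short steps, Python scripts to look and compute and a tool call to move; the robot and the scene stay as the last step left them, time stands still between calls to the robot, and variables do not carry over. Pictures are saved under pics/ and viewed, and the job is handed in when it is done.

Besides the shell and the picture viewer there is one more tool, called after "Request:" as a command line: name --argument value ..., lists and objects as JSON in quotes. send_rows: Moves the arm, as the interface text tells. Its arguments: {"type":"object","properties":{"commands":{"type":"array","items":{"type":"array","items":{"type":"array","items":{"type":"number","minimum":-1,"maximum":1}}}},"jaw":{"type":"number"},"force":{"type":"number"}},"required":["commands"]}

```bash
mkdir -p pics; ls
python3 - <<'E'
from workcell import env
import cv2,numpy as np
s=env.state();print({k:np.round(v,3) for k,v in s.items()})
for n in("scene","side"):
    p,d=env.grab_frame(n);np.savez(f"pics/{n}0.npz",p=p,d=d,**{k:np.array(v) for k,v in env.get_calibration(n).items()})
    cv2.imwrite(f"pics/{n}0.png",p[:,:,::-1]);c=env.get_calibration(n);print(c)
E
```

```text
pics
{'time_s': np.float64(0.0), 'qpos': array([-69.328,  18.352,  89.705,  -0.   ,  72.042,  -1.146]), 'qvel': array([ 0.129, -0.041,  0.012, -0.035, -0.085, -0.012]), 'effort': array([  0.   , -41.247, -23.197,   0.073,   0.046,  -0.   ]), 'ee_pos': array([ 213.531, -533.368,  213.126]), 'ee_rot': array([179.039,  89.902, 110.856]), 'force': array([0.432, 0.006, 0.392]), 'torque': array([ 0.014, -0.029,  0.007]), 'gripper_width': np.float64(91.286)}
{'mtx': array([[482.25990418,   0.        , 256.83342428],
       [  0.        , 482.25990418, 191.11360283],
       [  0.        ,   0.        ,   1.        ]]), 'camera_from_world': array([[ 6.17231157e-02,  9.98074977e-01,  6.04949043e-03,
        -3.21708842e+01],
       [-6.37062313e-01,  3.47300409e-02,  7.70029502e-01,
         2.70477242e+02],
       [ 7.68337078e-01, -5.13825224e-02,  6.37979600e-01,
        -1.80879646e+03],
       [ 0.00000000e+00,  0.00000000e+00,  0.00000000e+00,
         1.00000000e+00]])}
{'mtx': array([[464.21430349,   0.        , 253.82921382],
       [  0.        , 464.21430349, 187.5911772 ],
       [  0.        ,   0.        ,   1.        ]]), 'camera_from_world': array([[-8.67492575e-01, -4.97045673e-01,  2.00556837e-02,
         4.75681872e+02],
       [ 3.11379827e-01, -5.11125416e-01,  8.01120098e-01,
        -2.73069339e+02],
       [-3.87942309e-01,  7.01210673e-01,  5.98167500e-01,
        -9.72579369e+02],
       [ 0.00000000e+00,  0.00000000e+00,  0.00000000e+00,
         1.00000000e+00]])}
```

View pics/scene0.png

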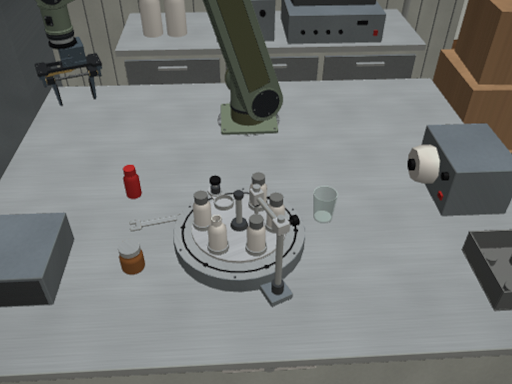

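View pics/side0.png

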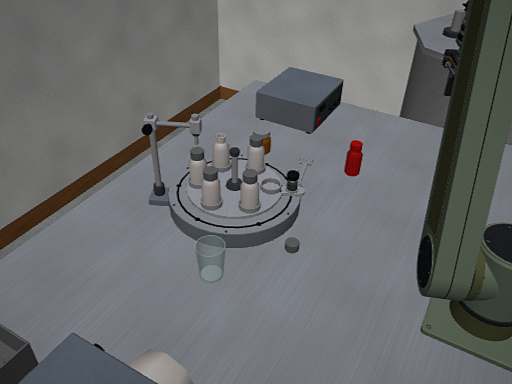

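```bash
cat > h.py <<'E'
import numpy as np,cv2
def load(n):
    z=np.load(f"pics/{n}.npz");return z['p'],z['d'],z['mtx'],z['camera_from_world']
def ray(K,T,u,v):
    c=np.array([(u-K[0,2])/K[0,0],-(v-K[1,2])/K[1,1],-1.]);R=T[:3,:3]
    return -R.T@T[:3,3],R.T@c
def onz(K,T,u,v,z):
    o,d=ray(K,T,u,v);return o+d*(z-o[2])/d[2]
def dep(K,T,D,u,v):
    o,d=ray(K,T,u,v);return o+d*D[int(round(v)),int(round(u))]
def proj(K,T,P):
    c=T[:3,:3]@P+T[:3,3];return K[0,0]*c[0]/-c[2]+K[0,2],K[1,1]*-c[1]/-c[2]+K[1,2]
E
python3 - <<'E'
from h import *
for n,(x,y,w,h_) in(("scene0",(160,160,160,145)),("side0",(135,100,190,190))):
    p,d,K,T=load(n);c=cv2.resize(p[y:y+h_,x:x+w],None,fx=3 if w>170 else 4,fy=3 if w>170 else 4,interpolation=cv2.INTER_CUBIC)
    cv2.imwrite(f"pics/{n}c.png",c[:,:,::-1])
E
```

```text
(no output)
```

View pics/scene0c.png

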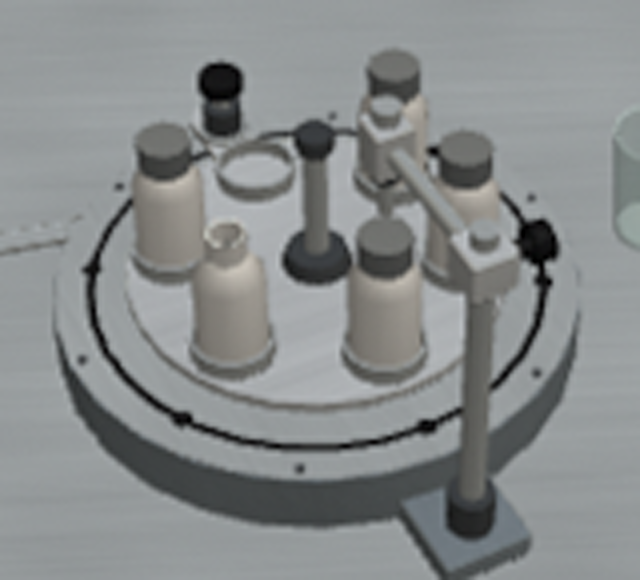

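View pics/side0c.png

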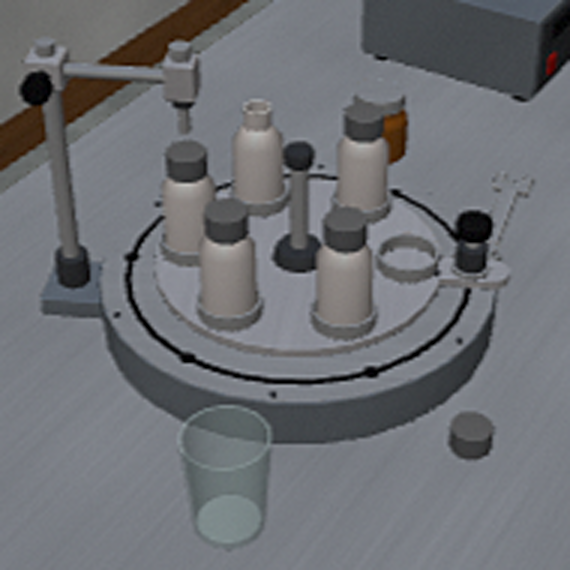

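Run:
```python
from h import *
S=load("scene0");D=load("side0")
def s(u,v):return 160+u/4,160+v/4
def t(u,v):return 135+u/3,100+v/3
for nm,a,b,z in(("plunger",(220,78),(474,220),114),("posttop",(315,128),(299,147),174),("open",(225,232),(257,107),164),("colbase",(472,530),(72,290),12),("coltop",(482,237),(46,52),260)):
    for (p,d,K,T),uv in((S,s(*a)),(D,t(*b))):
        print(nm,np.round(uv),onz(K,T,*uv,z).round(1),dep(K,T,d,*uv).round(1))
# dark mask blob for head
for n,(p,d,K,T),(x,y) in(("s",S,(215,182)),("d",D,(293,176))):
    q=p[y-20:y+20,x-16:x+16].max(2)
    m=(q<45).astype(np.uint8);k,l,st,c=cv2.connectedComponentsWithStats(m);print(n,st[1:]+[x-16,y-20,0,0,0],c[1:]+[x-16,y-20])
# lid circle fit from depth: points z 47..54
P=[]
for (p,d,K,T),nm in((S,'s'),(D,'d')):
    v,u=np.nonzero(d>0);R=T[:3,:3];o=-R.T@T[:3,3]
    c=np.stack([(u-K[0,2])/K[0,0],-(v-K[1,2])/K[1,1],-np.ones(len(u))]);W=(R.T@(c*d[v,u])).T+o
    k=(abs(W[:,2]-50)<4)&(abs(W[:,0]-550)<300)&(abs(W[:,1]+0)<300);w=W[k]
    h=cv2.convexHull(w[np.hypot(w[:,0]-np.median(w[:,0]),w[:,1]-np.median(w[:,1]))<230][:,:2].astype(np.float32));print(nm,k.sum(),cv2.minEnclosingCircle(h), np.median(w,0))
```

```text
plunger [215. 180.] [ 505.3 -116.3  114. ] [ 506.7 -116.3  115.1]
plunger [293. 173.] [ 504.3 -119.5  114. ] [ 503.6 -118.   115.2]
posttop [239. 192.] [635.5 -53.5 174. ] [639.  -53.5 177. ]
posttop [235. 149.] [641.5 -59.2 174. ] [639.4 -55.9 176.5]
open [216. 218.] [ 717.2 -109.9  164. ] [ 705.5 -110.4  153.2]
open [221. 136.] [ 716.3 -109.9  164. ] [ 719.7 -114.8  160.5]
colbase [278. 292.] [826.3  32.4  12. ] [841.   30.4  30.6]
colbase [159. 197.] [825.2  35.5  12. ] [819.   41.9  18.8]
coltop [280. 219.] [832.4  28.6 260. ] [833.5  28.4 261. ]
coltop [150. 117.] [813.6  42.3 260. ] [822.5  32.9 253.2]
s [[210 176  10  10  81]
 [212 188   8   6  33]] [[214.56790123 180.14814815]
 [215.45454545 190.6969697 ]]
d [[277 170  22  11 122]
 [288 183   9   8  55]
 [280 191   1   1   1]] [[291.17213115 175.3852459 ]
 [291.83636364 186.87272727]
 [280.         191.        ]]
s 3550 ((676.55224609375, -62.26736068725586), 190.7069091796875) [732.12083025 -71.7585148   50.74224327]
d 3361 ((609.673828125, 18.682720184326172), 209.77310180664062) [588.94858948  43.02949565  50.96692151]
```

Run:
```python
from h import *
from scipy.optimize import least_squares
S=load("scene0");D=load("side0")
s=lambda u,v:(160+u/4,160+v/4)
t=lambda u,v:(135+u/3,100+v/3)
H=[[onz(S[2],S[3],*s(*a),50)[:2] for a in((92,268),(183,418),(428,426),(543,281),(435,152))],[onz(D[2],D[3],*t(*a),50)[:2] for a in((130,256),(187,357),(371,372),(397,192),(319,177))]]
for hs in H:
    hs=np.array(hs);print(hs.round(1).tolist())
    r0=hs-[638,-55];print(np.hypot(*r0.T).round(1),np.degrees(np.arctan2(r0[:,1],r0[:,0])).round(1))
    ks=np.round((np.degrees(np.arctan2(r0[:,1],r0[:,0]))-25)/60)
    f=lambda q:(hs-np.c_[q[0]+150*np.cos(q[2]+ks*np.pi/3),q[1]+150*np.sin(q[2]+ks*np.pi/3)]).ravel()
    g=least_squares(f,[638,-55,.436],loss='soft_l1');print(g.x[:2],np.degrees(g.x[2]),g.fun.round(1))
for nm,(p,d,K,T),uv,z in(("wrench",S,(155,222),5),("wr",S,(135,225),5),("red",S,(132,190),0),("jar",S,(132,268),0),("beaker",S,(323,215),0),("cap",D,(292,248),0)):print(nm,onz(K,T,*uv,z).round())
```

```text
[[624.2, -204.1], [760.5, -140.9], [775.4, 8.9], [653.2, 95.0], [517.8, 34.1]]
[149.7 149.6 151.6 150.8 149.6] [-95.3 -35.   24.9  84.2 143.5]
[638.85978845 -53.73732923] 24.396329220478528 [-0.  -1.  -0.4  0.2 -0.   0.7 -0.3 -0.5  0.9  0.5]
[[778.3, 6.4], [655.0, 92.9], [517.9, 31.7], [624.1, -208.0], [701.0, -191.4]]
[153.2 148.9 148.1 153.6 150.2] [ 23.7  83.4 144.2 -95.2 -65.2]
[640.79735239 -55.81972699] 24.504745691461704 [ 1.   0.1 -0.2 -0.5 -0.8  0.4 -2.4 -2.9 74.6 13.8]
wrench [ 552. -291.    5.]
wr [ 561. -346.    5.]
red [ 399. -377.    0.]
jar [ 717. -334.    0.]
beaker [544. 191.   0.]
cap [432.  16.   0.]
```

```bash
cat >> h.py <<'E'
from scipy.spatial.transform import Rotation as Ro
AX=np.array([639.3,-54.5]);TH=24.45
def plan(target_xyz,zdir_deg):
    from workcell import env
    s=env.state();R=Ro.from_euler('xyz',s['ee_rot'],degrees=True);p=np.array(s['ee_pos'])
    print('t',s['time_s'],'pos',p.round(1),'rot',np.round(s['ee_rot'],1),'F',np.round(s['force'],1),'q',np.round(s['qpos'],0),'w',s['gripper_width'])
    M=R.as_matrix();print('axes',M.round(3).tolist())
    if target_xyz is None:return
    a=np.radians(zdir_deg);x=np.array([0,0,-1.]);z=np.array([np.cos(a),np.sin(a),0]);y=np.cross(z,x)
    G=Ro.from_matrix(np.c_[x,y,z]);rv=(R.inv()*G).as_rotvec()/(2*np.pi)
    print('shift/100',(M.T@(np.array(target_xyz)-p)/100).round(3),'turn',rv.round(4),'deg',np.degrees(np.linalg.norm(rv*2*np.pi)).round(1))
E
python3 -c "
from h import *
plan([503,-116.6,180],114.45);plan([503,-116.6,180],-65.55)"
```

```text
t 0.1 pos [ 213.5 -533.4  213.2] rot [179.1  89.9 110.9] F [1.  0.4 0.7] q [-69.  18.  90.  -0.  72.  -1.] w 91.45216957070959
axes [[-0.001, 0.928, 0.372], [0.001, 0.372, -0.928], [-1.0, 0.0, -0.002]]
shift/100 [ 0.337  4.236 -2.793] turn [ 4.927e-01 -0.000e+00  4.000e-04] deg 177.4
t 0.1 pos [ 213.5 -533.4  213.2] rot [179.1  89.9 110.9] F [1.  0.4 0.7] q [-69.  18.  90.  -0.  72.  -1.] w 91.45216957070959
axes [[-0.001, 0.928, 0.372], [0.001, 0.372, -0.928], [-1.0, 0.0, -0.002]]
shift/100 [ 0.337  4.236 -2.793] turn [-0.0073 -0.0003 -0.    ] deg 2.6
```

Request:
send_rows --commands '[[[0,0.28,-0.19,0,0,0],[0,0.56,-0.37,0,0,0],[0,0.85,-0.56,0,0,0]]]' --jaw 1 --force 20

```text
time_s: 0.48
ee_pos: [272.1, -449.2, 213.5]
ee_rot: [-179.3, 90.0, 112.5]
force: [0.6, -0.1, -0.2]
gripper_width: 64.1
```

Request:
send_rows --commands '[[[0,0.28,-0.19,0,0,0],[0,0.56,-0.37,0,0,0],[0,0.85,-0.56,0,0,0]]]'

```text
time_s: 0.85
ee_pos: [330.2, -365.6, 213.6]
ee_rot: [-163.1, 90.0, 128.7]
force: [-0.7, 0.3, 0.2]
gripper_width: 33.7
```

Request:
send_rows --commands '[[[0,0.28,-0.19,0,0,0],[0,0.56,-0.37,0,0,0],[0,0.85,-0.56,0,0,0]]]'

```text
time_s: 1.23
ee_pos: [388.3, -282.0, 213.6]
ee_rot: [-143.3, 90.0, 148.5]
force: [0.2, 0.5, 0.6]
gripper_width: 4.0
```

Request:
send_rows --commands '[[[0,0.28,-0.19,0,0,0],[0,0.56,-0.37,0,0,0],[0,0.85,-0.56,0,0,0],[0,0.85,-0.56,0,0,0],[0,0.85,-0.56,0,0,0]]]'

```text
time_s: 1.85
ee_pos: [445.6, -199.7, 213.7]
ee_rot: [-99.1, 89.9, -167.2]
force: [-0.2, 0.3, -1.5]
gripper_width: 0.8
```

Stop about here for a wrist view, with the head in front of the tool.

Run:
```python
from h import *
from workcell import env
plan([503,-116.6,150],-65.55)
c=env.get_calibration("wrist");p,d=env.grab_frame("wrist")
np.savez("pics/wrist1.npz",p=p,d=d,**{k:np.array(v) for k,v in c.items()});cv2.imwrite("pics/wrist1.png",p[:,:,::-1])
K,T=np.array(c['mtx']),np.array(c['camera_from_world'])
for P in((502.8,-116.6,116),(639.3,-54.5,176),(624.8,-203.8,50)):print(proj(K,T,np.array(P)))
```

```text
t 1.85 pos [ 445.6 -199.7  213.7] rot [ -99.1   89.9 -167.2] F [-0.2  0.3 -1.5] q [-25.  11. 100.  -0.  69.  43.] w 0.7715226776671418
axes [[-0.001, 0.928, 0.372], [-0.0, 0.372, -0.928], [-1.0, -0.001, -0.0]]
shift/100 [ 0.636  0.843 -0.558] turn [-0.0072 -0.      0.0002] deg 2.6
(np.float64(185.76345659763592), np.float64(88.97345005927428))
(np.float64(128.83823962601903), np.float64(-239.96383841216237))
(np.float64(335.04963903875137), np.float64(-0.20479394774110915))
```

View pics/wrist1.png

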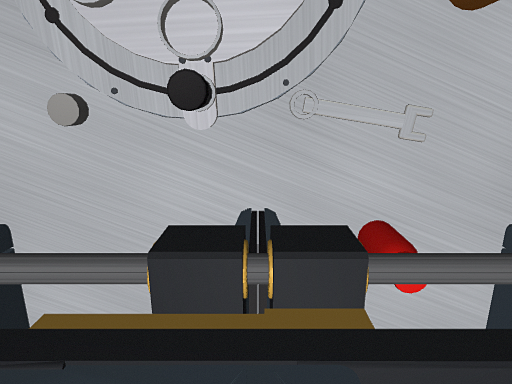

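The black mushroom head is at wrist (188,90), on the index arm beside the empty ring. The things it could be confused with are the axis post knob (scene 239,192), the column clamp knob (scene 295,220) and the grey spare cap (wrist 67,109), so the choice is clear. The next hole is at wrist (335,2), where I predicted it. The open bottle is at scene (216,218), clockwise of the spout, so I turn anticlockwise. I'll refine the numbers from this view.

Run:
```python
from h import *
p,d,K,T=load("wrist1")
m=(p.max(2)<60).astype(np.uint8);m[:60]=0;m[125:]=0;m[:,:165]=0;m[:,214:]=0
k,l,st,c=cv2.connectedComponentsWithStats(cv2.morphologyEx(m,cv2.MORPH_OPEN,np.ones((13,13))));print(st,c)
print('axis',AX)
for uv in(c[1],(187,89.5)):print(onz(K,T,*uv,116))
print(onz(K,T,335,2,50),onz(K,T,52,14,50))
cv2.imwrite("pics/w1c.png",cv2.resize(p[50:140,140:240],None,fx=5,fy=5)[:,:,::-1])
```

```text
[[     0      0    512    384 195223]
 [   168     70     42     40   1385]] [[255.97714921 192.22081415]
 [188.2433213   89.89747292]]
axis [639.3 -54.5]
[ 502.86488378 -118.6090945   116.        ]
[ 502.78602047 -117.61718136  116.        ]
[ 623.14988101 -204.5255589    50.        ] [517.67773358  32.42462307  50.        ]
```

View pics/w1c.png

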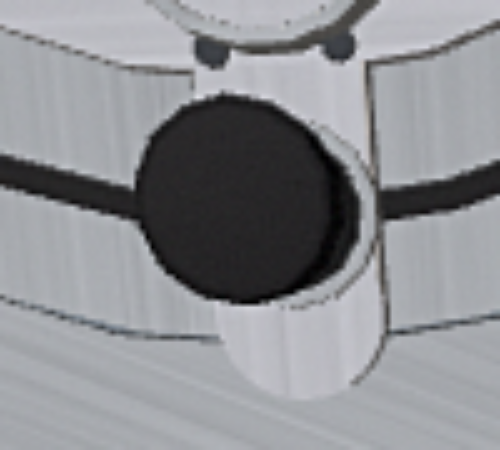

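Request:
send_rows --commands '[[[0,0.28,-0.185,0,0,0],[0,0.56,-0.37,0,0,0],[0,0.84,-0.555,-0.007,0,0],[0.2,0.84,-0.555,-0.007,0,0],[0.5,0.84,-0.555,-0.007,0,0],[0.8,0.84,-0.555,-0.007,0,0],[0.88,0.84,-0.555,-0.007,0,0],[0.88,0.84,-0.555,-0.007,0,0],[0.88,0.84,-0.555,-0.007,0,0]]]'

```text
time_s: 3.02
ee_pos: [504.3, -117.3, 127.2]
ee_rot: [49.2, 89.9, -16.5]
force: [0.8, 1.0, 0.4]
gripper_width: 0.3
```

Run:
```python
from h import *
from workcell import env
plan([502.8,-117,116],-65.55)
for n in("side","wrist"):
    p,d=env.grab_frame(n);x=(220,100,150,120) if n=="side" else (100,30,320,240);
    cv2.imwrite(f"pics/a_{n}.png",cv2.resize(p[x[1]:x[1]+x[3],x[0]:x[0]+x[2]],None,fx=600//x[2],fy=600//x[2])[:,:,::-1])
```

```text
t 3.025 pos [ 504.3 -117.3  127.2] rot [ 49.2  89.9 -16.5] F [0.8 1.  0.4] q [-14.  17. 105.  -0.  58.  51.] w 0.3096464577479662
axes [[0.002, 0.911, 0.412], [-0.001, 0.412, -0.911], [-1.0, 0.002, 0.002]]
shift/100 [ 0.112 -0.013 -0.009] turn [-0.0004  0.0003 -0.0003] deg 0.2
```

View pics/a_side.png

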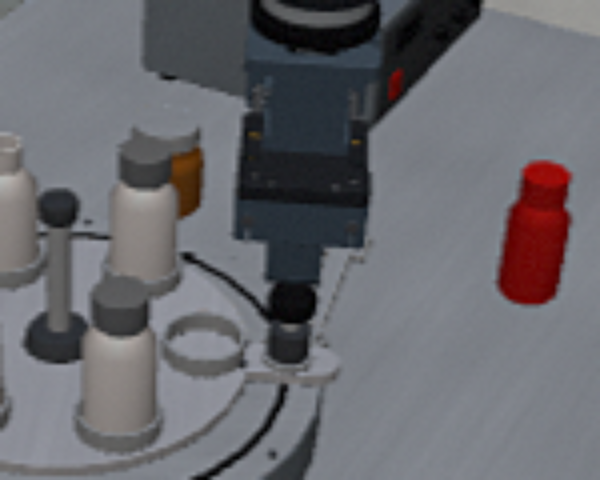

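The side view shows the shut fingers centred just above the head (crop 292,290). Next I press down.

Request:
send_rows --commands '[[[0.06,-0.01,-0.01,0,0,0],[0.1,-0.01,-0.01,0,0,0],[0.14,-0.01,-0.01,0,0,0],[0.18,-0.01,-0.01,0,0,0],[0.21,-0.01,-0.01,0,0,0],[0.21,-0.01,-0.01,0,0,0]]]'

```text
time_s: 3.88
ee_pos: [502.1, -116.4, 105.4]
ee_rot: [-34.4, 90.0, -100.1]
force: [-2.1, 0.3, 7.0]
gripper_width: 0.3
```

Request:
send_rows --commands '[[[0.02,0,0,0,0,0],[0.03,0,0,0,0,0],[0.03,0,0,0,0,0]]]'

```text
time_s: 4.25
ee_pos: [502.5, -117.0, 104.1]
ee_rot: [14.6, 89.9, -51.0]
force: [-4.8, -1.4, 15.8]
gripper_width: 0.4
```

Request:
send_rows --commands '[[[0,0.0005,0.039,-0.0042,0,0],[0,0.002,0.0785,-0.0083,0,0],[0,0.0046,0.1177,-0.0125,0,0],[0,0.008,0.157,-0.0167,0,0],[0,0.013,0.196,-0.0208,0,0],[0,0.0185,0.235,-0.025,0,0],[0,0.025,0.273,-0.0292,0,0],[0,0.033,0.312,-0.0333,0,0]]]'

```text
time_s: 5.25
ee_pos: [518.6, -144.4, 104.2]
ee_rot: [6.3, 89.8, -47.3]
force: [-3.8, -2.2, 14.2]
gripper_width: 0.7
```

Run:
```python
from h import *
from workcell import env
plan(None,0)
for n in("side",):
    p,d=env.grab_frame(n);x=(140,90,200,160)
    cv2.imwrite(f"pics/b_{n}.png",cv2.resize(p[x[1]:x[1]+x[3],x[0]:x[0]+x[2]],None,fx=3,fy=3)[:,:,::-1])
```

```text
t 5.25 pos [ 518.6 -144.4  104.2] rot [  6.3  89.8 -47.3] F [-3.8 -2.2 14.2] q [-17.  20. 104.  -0.  56.  37.] w 0.7361745779542489
axes [[0.002, 0.805, 0.594], [-0.002, 0.594, -0.805], [-1.0, 0.0, 0.003]]
```

View pics/b_side.png

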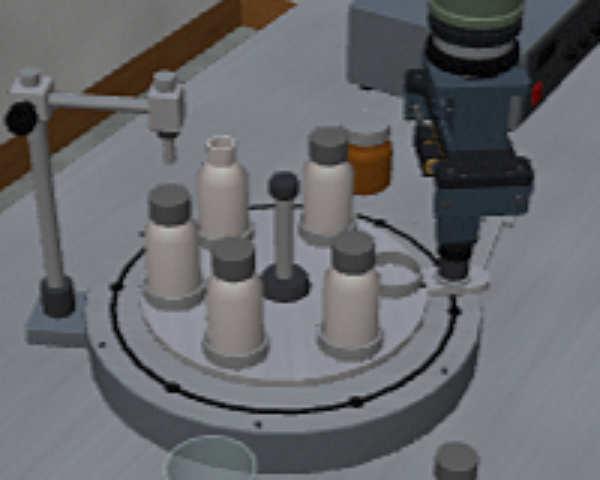

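The table is turning anticlockwise with the plunger held down, and the open bottle (crop 220,190) is moving toward the spout. I'll carry on.

Request:
send_rows --commands '[[[0,0.001,0.052,-0.0056,0,0],[0,0.0037,0.1046,-0.0111,0,0],[0,0.008,0.157,-0.0167,0,0],[0,0.0146,0.209,-0.0222,0,0],[0,0.023,0.2605,-0.0278,0,0],[0,0.033,0.312,-0.0333,0,0],[0,0.0446,0.363,-0.0389,0,0],[0,0.058,0.4135,-0.0444,0,0],[0,0.0734,0.4635,-0.05,0,0],[0,0.0905,0.513,-0.0556,0,0],[0,0.109,0.562,-0.0611,0,0],[0,0.13,0.61,-0.0667,0,0]]]'

```text
time_s: 6.8
ee_pos: [566.0, -185.9, 104.2]
ee_rot: [-5.1, 89.7, -34.7]
force: [-1.8, 0.0, 12.2]
gripper_width: 0.5
```

```bash
python3 -c "
from h import *
plan([624.8,-203.8,104],-5.55)
from workcell import env
p=np.array(env.state()['ee_pos'])[:2]-AX;print(np.hypot(*p),np.degrees(np.arctan2(p[1],p[0]))%360)"
```

```text
t 6.8 pos [ 566.  -185.9  104.2] rot [ -5.1  89.7 -34.7] F [-1.8  0.  12.2] q [-19.  25.  96.  -0.  59.  10.] w 0.4586447512208031
axes [[0.004, 0.493, 0.87], [-0.003, 0.87, -0.493], [-1.0, -0.0, 0.004]]
shift/100 [0.005 0.135 0.6  ] turn [-0.0667  0.0007  0.0002] deg 24.0
150.48540636271633 240.83484731230251
```

Request:
send_rows --commands '[[[0,0.001,0.052,-0.0056,0,0],[0,0.0037,0.1046,-0.0111,0,0],[0,0.008,0.157,-0.0167,0,0],[0,0.0146,0.209,-0.0222,0,0],[0,0.023,0.2605,-0.0278,0,0],[0,0.033,0.312,-0.0333,0,0],[0,0.0446,0.363,-0.0389,0,0],[0,0.058,0.4135,-0.0444,0,0],[0,0.0734,0.4635,-0.05,0,0],[0,0.0905,0.513,-0.0556,0,0],[0,0.109,0.562,-0.0611,0,0],[0,0.126,0.601,-0.0656,0,0],[0,0.126,0.601,-0.0656,0,0],[0,0.126,0.601,-0.0656,0,0]]]'

```text
time_s: 8.55
ee_pos: [625.2, -204.3, 104.3]
ee_rot: [-14.8, 89.6, -20.8]
force: [0.8, -1.0, 9.6]
gripper_width: 0.5
```

Run:
```python
from h import *
from workcell import env
plan([624.8,-203.8,104],-5.55)
p=np.array(env.state()['ee_pos'])[:2]-AX;print(np.hypot(*p),np.degrees(np.arctan2(p[1],p[0]))%360)
for n,x in(("side",(140,90,200,160)),("scene",(150,150,200,160))):
    p,d=env.grab_frame(n)
    np.savez(f"pics/{n}2.npz",p=p,d=d,**{k:np.array(v) for k,v in env.get_calibration(n).items()})
    cv2.imwrite(f"pics/c_{n}.png",cv2.resize(p[x[1]:x[1]+x[3],x[0]:x[0]+x[2]],None,fx=3,fy=3)[:,:,::-1])
```

```text
t 8.55 pos [ 625.2 -204.3  104.3] rot [-14.8  89.6 -20.8] F [ 0.8 -1.   9.6] q [-19.  30.  87.  -0.  62. -13.] w 0.5389491492146161
axes [[0.006, 0.105, 0.994], [-0.002, 0.994, -0.105], [-1.0, -0.002, 0.006]]
shift/100 [ 0.003  0.005 -0.005] turn [-0.0013  0.001   0.0003] deg 0.6
150.49787626390622 264.633611479086
```

View pics/c_side.png

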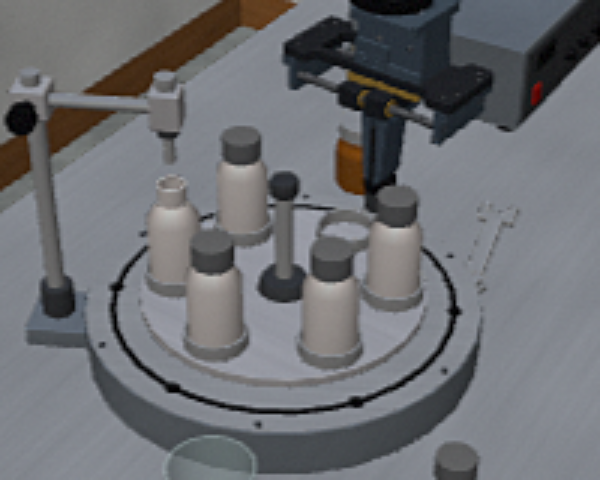

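View pics/c_scene.png

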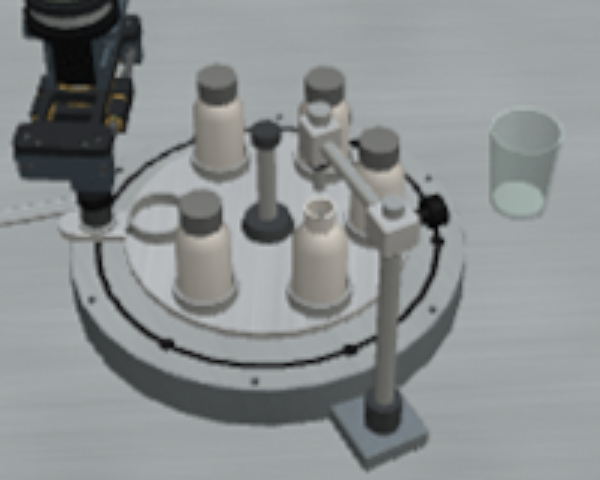

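The open bottle (side crop 172,185; scene crop 319,212) is under the spout. I'll raise slowly and watch whether the head follows the fingertips.

Request:
send_rows --commands '[[[-0.03,0,0,0,0,0],[-0.06,0,0,0,0,0],[-0.09,0,0,0,0,0],[-0.1,0,0,0,0,0],[-0.1,0,0,0,0,0],[-0.1,0,0,0,0,0]]]'

```text
time_s: 9.4
ee_pos: [623.6, -204.1, 112.3]
ee_rot: [-32.4, 89.9, -38.5]
force: [0.9, -0.8, 5.0]
gripper_width: 0.8
```

Force is still 5.0 N at z = 112, where the spring should give about 5.6 N, so the head followed up into the hole. Next I retreat straight up.

Request:
send_rows --commands '[[[-0.03,0,0,0,0,0],[-0.06,0,0,0,0,0],[-0.15,0,0,0,0,0],[-0.4,0,0,0,0,0],[-0.7,0,0,0,0,0],[-1,0,0,0,0,0],[-1,0,0,0,0,0]]]'

```text
time_s: 10.28
ee_pos: [624.1, -203.6, 214.4]
ee_rot: [-9.1, 89.7, -15.1]
force: [0.7, 0.6, -0.1]
gripper_width: 0.4
```

Request:
send_rows --commands '[[[0,-0.3,0,0,0,0],[0,-0.6,0,0,0,0],[0,-1,0,0,0,0],[0,-1,0,0,0,0],[0,-1,0,0,0,0]]]'

```text
time_s: 10.9
ee_pos: [612.0, -302.2, 210.5]
ee_rot: [145.2, 89.8, 139.1]
force: [-0.3, 0.4, -0.3]
gripper_width: 0.2
```

Run:
```python
from h import *
from workcell import env
plan(None,0)
for n,x in(("side",(140,90,200,160)),("scene",(110,150,200,160)),("wrist",(0,0,512,384))):
    c=env.get_calibration(n);p,d=env.grab_frame(n)
    np.savez(f"pics/{n}3.npz",p=p,d=d,**{k:np.array(v) for k,v in c.items()})
    f=3 if x[2]==200 else 1
    cv2.imwrite(f"pics/d_{n}.png",cv2.resize(p[x[1]:x[1]+x[3],x[0]:x[0]+x[2]],None,fx=f,fy=f,interpolation=cv2.INTER_CUBIC)[:,:,::-1])
```

```text
t 10.9 pos [ 612.  -302.2  210.5] rot [145.2  89.8 139.1] F [-0.3  0.4 -0.3] q [-27.  28.  74.   0.  78. -21.] w 0.21234303384336412
axes [[-0.002, 0.106, 0.994], [0.002, 0.994, -0.106], [-1.0, 0.002, -0.002]]
```

View pics/d_side.png

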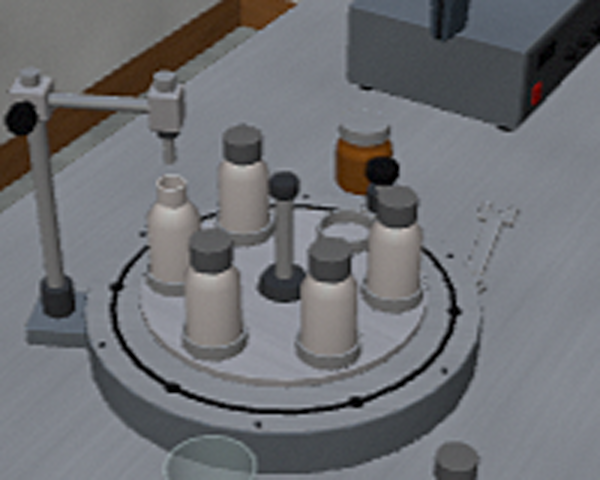

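View pics/d_scene.png

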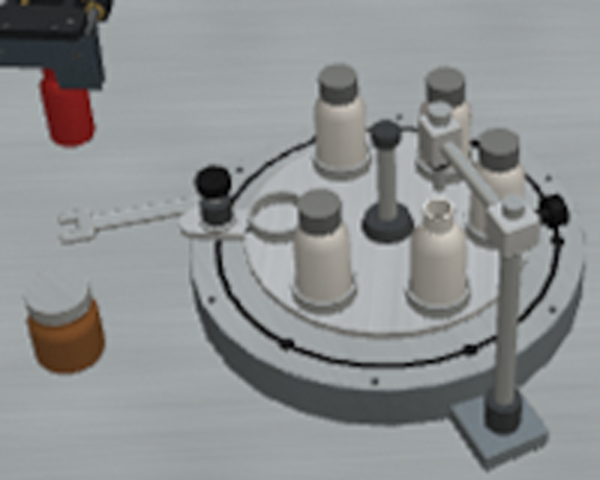

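View pics/d_wrist.png

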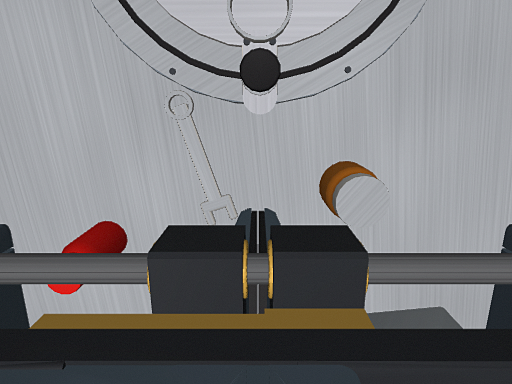

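Side, scene and wrist views all show the head clear of the fingers and standing tall above its housing. I'll check its height and angle before handing in.

Run:
```python
from h import *
p,d,K,T=load("wrist3")
P=dep(K,T,d,260,69);print('wrist depth head',P.round(1),'ang',np.degrees(np.arctan2(*(P[:2]-AX)[::-1]))%360-264.45)
p,d,K,T=load("scene3");print('scene head',dep(K,T,d,110+213/3,150+180/3).round(1))
print('mouth scene',onz(K,T,110+439/3,150+210/3,164).round(1),'expected',AX+95*np.array([np.cos(np.radians(TH)),np.sin(np.radians(TH))]))
```

```text
wrist depth head [ 624.4 -203.6  114.7] ang -0.14936859877599318
scene head [ 631.  -202.7  116.9]
mouth scene [729.4 -15.1 164. ] expected [725.78066718 -15.17959559]
```

Head top is at 115–117 mm (fully up) and the angle is within 0.15° of the hole.

```bash
python3 -c "
from workcell import env
print(env.job_done(),env.state()['time_s'])"
```

```text
the job is handed in; nothing more can be done
the job is handed in; nothing more can be done
```

The open bottle now stands under the filling spout and the table is locked by the plunger in the next hole. I pressed the plunger to its stop with the shut fingertips (about 16 N at most). I then turned the table 60° anticlockwise and eased off so the plunger sprang up. The fingertips still read 5 N at 112 mm as I eased off, so the plunger came up with them.

- **Plunger:** the last pictures put its head top at 115–117 mm, which is fully up, and 0.15° from the hole. That is within measuring error.
- **Open bottle:** its mouth measured about 4 mm from the nominal point under the spout. That was a rough single-view reading, and the plunger angle is the more reliable check.
- **Other things:** the bottles are upright in their pockets, and nothing else on the bench appeared to have moved. The arm touches nothing. I handed the job in at about 11 s.

No check failed. I did not test the lock by pushing on the table.

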